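# Slide the wax pot under the rail to the blue ring

## Task

Slide the lidded pot along the hob from the red ring to the blue ring, passing under the rail, without lifting or tipping it; the rail blocks the gripper, so change from one pot handle to the other on the way. Finish with the pot on the blue ring, roughly centred, pressed home until you feel it bear on the low end stop there and left touching it, its handles pointing along the hob; be gentle with the stop, don't knock the rail, and leave the jar, marker mug and hoop alone.

Things in the scene. Friction and masses are not known exactly. Their poses are not given: they have to be found in the camera images.
- pot_center (a point): centre, half-way up, of the white lidded pot with a blue band: 104 mm diameter, 94 mm high (lid included), 0.5 to 1.0 kg, standing freely on the hob. Sliding it takes roughly 2 to 7 N. Its z axis is up, its y axis runs through both handles
- handle_a (a point): middle of the pot's straight black handle on its +y side. Both handles are flat bars that stick out 48 mm from the pot wall (200 mm over both), 22 mm wide, 16 mm thick; this point lies 78 mm from the pot's axis and 66 mm above the pot's underside. Grip it from above across its 22 mm width. Axes as the pot's
- handle_b (a point): middle of the like handle on the pot's -y side
- hob: fixed black-topped steel hob, 340 mm (its x) by 560 mm (its y, the long side, along which the pot slides), 45 mm high; origin at the centre of its underside. The flat top at 45 mm carries the rings, the stops and the rail. Turned by up to 0.2 rad from the world axes
- rail_mid (a point): middle of the round steel rail (14 mm thick) that bridges the hob across its middle, along the hob's x, half-way between the rings, 155 mm above the hob's top (200 mm above the table); its two posts, 14 mm thick, stand 145 mm either side of this point along the hob's x. The pot and its handles pass below it, the gripper does not
- ring_red: centre of the red ring mark (124 mm outside diameter, flat) on the hob's top, where the pot starts, about 155 mm from the rail. The red and the blue ring lie at opposite ends of the hob, either way round
- ring_blue: centre of the blue ring mark, same size, where the pot must end, at the other side of the rail
- stop_left: rigid low aluminium fence on the hob beyond the ring at the hob's +y end: 160 mm long along the hob's x, 30 mm high, foot on its far side. Origin: lower edge, middle of the face that looks at the ring (plane y = 0; the pot comes from -y). A touching pot has its axis 52 mm from the face, 3 to 13 mm past the ring's centre; its handle passes 28 mm above the fence
- stop_right: the like fence at the hob's -y end; its face is the plane y = 0 of its frame and the pot comes from +y
- jar_mid (a point): bystander: small translucent pale jar with black lid, 68 mm diameter, 100 mm high, on the table beyond the hob; this point is its centre
- marker_mug_mid (a point): bystander: white mug full of markers, 76 mm diameter, 160 mm high with the markers, beyond the hob; this point is on its axis 50 mm up
- hoop_mid (a point): bystander: wooden embroidery hoop lying flat, 150 mm diameter, 12 mm high, to the left of the hob; this point is its centre
Not all that is in view belongs to the job. What is shaped like the part that bears pot_center but orange is not meant.

How it is judged (in metres and radians):
On the way, in this order (a step that is already met when the one before it is completed fails the run):
1. the pot has been slid half-way, under the rail (more than 150 mm from the red ring) (horizontal distance between pot_center and ring_red above 0.15 m), for 0.1 s.
2. the pot is pressed home against the end stop beside the blue ring (2 N or more) (horizontal distance between pot_center and ring_blue below 0.03 m and (contact force between pot and stop_left above 2 N or contact force between pot and stop_right above 2 N)), for 0.05 s.
At the end, for the whole second after the job is handed in: The pot stands flat and still on the hob, its centre within 22 mm of the blue ring's centre, its side within 3 mm of the end stop there, its handles within 0.26 rad (15 degrees) of the hob's long direction (horizontal distance between pot_center and ring_blue below 0.022 m and (y of pot_center in the frame of stop_left above -0.055 m or y of pot_center in the frame of stop_right below 0.055 m) and angle between the y axis of pot_center and the y axis of hob, either way round below 0.26 rad and angle between pot_center's own z axis and vertical below 0.05 rad and height (world z) of pot_center below 0.096 m and linear speed of pot below 0.01 m/s); the robot touches nothing.
It fails at once if the pot is lifted: its centre rises more than 8 mm (height (world z) of pot_center above 0.1 m).
It fails at once if the pot is tipped by more than 0.14 rad (8 degrees) (angle between pot_center's own z axis and vertical above 0.14 rad).
It fails at once if the hob or its rail is struck by the robot with more than 15 N (contact force between any of the arm, the fingers and hob above 15 N).
It fails at once if the pot is rammed into an end stop with more than 25 N (contact force between pot and stop_left above 25 N or contact force between pot and stop_right above 25 N).
It fails at once if the jar, the marker mug or the hoop is moved more than 20 mm (distance of any of jar_mid, marker_mug_mid, hoop_mid from where it was at the start of the episode above 0.02 m).
It also fails if it takes over 58 s, if anything falls off the work surface, if the arm or the gripper's body presses on something with over 40 N, if the wrist force passes 120 N, or if a joint passes its speed limit or range.

## Robot

A 6-joint arm with a two-finger parallel gripper is mounted at the origin on the work surface. World frame = base frame: x ahead of the robot, y to its left, z up, the work surface at z = 0. Lengths are in mm, angles in rad, forces in N, time in s.
With the tool pointing down it reaches from about 350 to 950 mm from the base axis. Payload 17.4 kg.
Tool frame: the origin (TCP) lies at the very end of the fingers, on their centre line; the grasp point (between the pads) lies 19 mm behind it; x points along the fingers, y is the direction in which the jaws open and shut, and the axes are right-handed (so a half turn about x gives the same grasp; the last joint's range is limited). The gripper opens to 93 mm and grips with 3 to 60 N. Pads are 15 mm wide; open, the fingers measure 128 mm over their backs; the gripper's body (75 mm by 188 mm) begins 65 mm behind the grasp point.
Start: joints at [1.198, 0.116, 1.442, -0, 1.584, -0.038], TCP at [221.8, 637.524, 193.646] pointing down, gripper open.
Joint ranges: [-2.83, 2.83], [-0.83, 2.19], [0.07, 2.5], [-1.14, 4.28], [0.01, 3], [-2.97, 2.97]. Speed limits (rad/s): [1.89, 1.89, 2.22, 3.14, 3.14, 3.14].

## Interface

Orientations are given as [roll, pitch, yaw] about the fixed x, y, z axes, in that order (R = Rz(yaw) Ry(pitch) Rx(roll)).
In Python, from cell import robot, eyes gives the robot as it stands.
- The arm moves only by the shell command python3 -m pendant 'ROWS' [OPENING]. ROWS is JSON, a list of rows, each an object with "slide": the shift along the tool's x, y, z in mm, a list of three; "turn": the turn about the tool's x in rad. In form: [{"slide": [dx, dy, dz], "turn": turn}, ...]. A call has 1 to 20 rows; each row is the pose to reach, as a shift and turn from the pose commanded when the call began, along the tool's axes at that moment; what a row does not reach only later rows make up. A row lasts 1/10 s, in which the tool goes at most 50 mm and 8.59 degrees, less where a joint would pass 70% of its speed; a pose out of reach is approached as far as the arm can. A call with a gripper value outside its range is refused whole. OPENING is the closure, from -1 (fully open) to 1 (shut), set as the call begins (- or left out, the last holds). The fingers move at their own pace and stop on an object; the grip force is fixed at half the most. Time passes only in rows, so rows that repeat a pose let the fingers close. It gives the time, the measured TCP pose, the force and the opening at its end, in the units of the state.
- robot.read_state(): the state, without advancing time (a new reading comes with each control period).
- eyes.capture(name): name is "side" or "top"; returns the picture (384x512x3 uint8, red, green, blue); there is no depth.
- eyes.get_calibration(name): a dict with "fx", "fy", "cx", "cy" (pixels), "world_from_camera" (4x4, takes a point from camera to world coordinates). Camera axes: x right, y down, z forward; pixel columns grow to the right and rows downward; lengths in mm; the calibration is good to about 2 mm. A picture is of the moment at which its call begins. get_calibration takes no time and is no camera call.
- robot.job_done(): hands the job in, once; it reports no verdict.
Trained networks look in the newest picture that a camera, given by its name, has taken for a name from the list of things; names that differ only in an ending like _2 or _b are one class to them, and where a whole thing is asked for, a point or a joint stands for the part that bears it (a point fixed in the world has none). Each returns a list of dicts, best first, with "p" (0 to 1); they miss things now and then, are a little off and sometimes report something else, mostly with a low value. They report only what shows in the picture. A call takes as long as a camera call. They do not tell look-alikes from the thing itself.
- eyes.boxes_of(camera, thing): "point" ([column, row] in pixels, amid what is visible of it).
- eyes.cut_out(camera, thing): "region" (384x512 bool, what is visible of it) and "point" ([column, row] in pixels, amid what is visible of it).
- eyes.pinpoint(camera, thing): "point" ([column, row] in pixels: a listed point, or the origin of a listed thing).
The state is a dict: "time_s": time; "q": joint angles; "dq": joint speeds; "effort": joint torques, N m; "eef_pos": TCP position; "orientation": TCP orientation; "contact_force": force on the tool from outside, world axes, zero at the start; "wrist_torque": the same for the moment, N m; "grip_width": opening from 0.0 (shut) to 1.0 (fully open).
Only numpy, scipy, OpenCV 4.12 (cv2) and the standard library are available. Lean on these libraries where they do the work, as an engineer would, in place of code of your own. Each camera call takes 0.05 s, during which the arm holds its last target.

## Working session

There is one attempt and no reset: what is moved stays moved. The work goes in short steps, Python scripts to look and compute and a shell command to move; the robot and the scene stay as the last step left them, time stands still between calls to the robot, and variables do not carry over. Pictures are saved under pics/ and viewed, and the job is handed in when it is done.

```bash
mkdir -p pics
cat > h.py <<'E'
import numpy as np,cv2
from cell import robot,eyes
def cap(n,f):
    im=eyes.capture(n); cv2.imwrite('pics/'+f,im[:,:,::-1]); return im
def ray(c,px):
    k=eyes.get_calibration(c); T=np.array(k['world_from_camera'])
    d=T[:3,:3]@np.array([(px[0]-k['cx'])/k['fx'],(px[1]-k['cy'])/k['fy'],1]); return T[:3,3],d
def atz(c,px,z):
    o,d=ray(c,px); return o+d*(z-o[2])/d[2]
def proj(c,p):
    k=eyes.get_calibration(c); T=np.linalg.inv(np.array(k['world_from_camera']))
    q=T[:3,:3]@np.array(p)+T[:3,3]; return [k['fx']*q[0]/q[2]+k['cx'],k['fy']*q[1]/q[2]+k['cy']]
E
python3 - <<'E'
from h import *
np.set_printoptions(precision=1,suppress=True)
cap('top','t0.png');cap('side','s0.png')
Z=dict(pot_center=92,handle_a=111,handle_b=111,hob=0,rail_mid=200,ring_red=45,ring_blue=45,stop_left=45,stop_right=45)
for c in('top','side'):
    print(c,ray(c,(256,192)))
    for n,z in Z.items():
        for r in eyes.pinpoint(c,n)[:3]: print(n,np.array(r['point']),round(r['p'],2),atz(c,r['point'],z))
s=robot.read_state();print(s['time_s'],s['eef_pos'],s['orientation'],s['contact_force'],s['grip_width'])
E
```

```text
top (array([ 535.4,  154.1, 1175.2]), array([ 0.,  0., -1.]))
pot_center [147.8 172.9] 0.76 [627.5 465.4  92. ]
pot_center [363.9 111.9] 0.71 [ 814.3 -153.2   92. ]
handle_a [151.4 147.7] 0.97 [697.3 451.7 111. ]
handle_a [214.3 232.3] 0.96 [462.2 269.6 111. ]
handle_a [391.6 125.3] 0.96 [ 772.5 -226.7  111. ]
handle_b [151.4 147.7] 0.97 [697.3 451.7 111. ]
handle_b [214.3 232.3] 0.96 [462.2 269.6 111. ]
handle_b [391.6 125.3] 0.96 [ 772.5 -226.7  111. ]
hob [293.8 219.6] 0.92 [497.7  36.2   0. ]
rail_mid [296.4 219.8] 0.76 [503.7  49.6 200. ]
ring_red [239.8 226.7] 0.73 [475.5 201.2  45. ]
ring_blue [345.1 223.3] 0.9 [ 490.5 -112.4   45. ]
ring_blue [292.6 218.8] 0.33 [501.4  44.3  45. ]
stop_left [291.7 218.6] 0.44 [502.  47.  45.]
stop_right [362.4 217.3] 0.76 [ 509.2 -164.    45. ]
side (array([ 372.3,  999.2, 1171.3]), array([ 0.2, -0.6, -0.8]))
pot_center [213.8 287.5] 0.97 [633.7 505.5  92. ]
pot_center [220.1 139.2] 0.87 [ 828.4 -133.2   92. ]
pot_center [286.2 216.7] 0.66 [479.  187.4  92. ]
handle_a [236.7 129.6] 0.83 [ 772.7 -188.5  111. ]
handle_a [289.8 234.6] 0.78 [450.1 270.5 111. ]
handle_a [285.4 195.8] 0.7 [499.5 111.3 111. ]
handle_b [236.7 129.6] 0.83 [ 772.7 -188.5  111. ]
handle_b [289.8 234.6] 0.78 [450.1 270.5 111. ]
handle_b [285.4 195.8] 0.7 [499.5 111.3 111. ]
hob [287.5 202.9] 0.84 [497.3  51.4   0. ]
rail_mid [287.2 167.6] 0.63 [510.1  58.4 200. ]
ring_red [279.4 225.1] 0.53 [499.1 195.   45. ]
ring_blue [298.6 163.6] 0.93 [ 491.8 -126.4   45. ]
stop_left [280.5 238.3] 0.87 [483.  248.7  45. ]
stop_right [295.2 154.7] 0.62 [ 515.5 -174.1   45. ]
stop_right [287.7 203.5] 0.19 [491.2  90.4  45. ]
1.0 [221.8 637.5 193.6] [-0.6  1.6 -0.9] [ 0.3 -0.6 -0.3] 1.0005971055697325
```

View pics/t0.png

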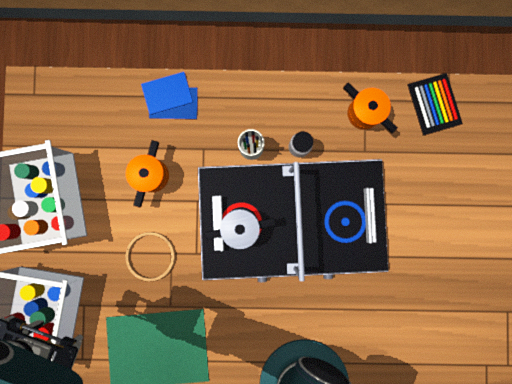

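View pics/s0.png

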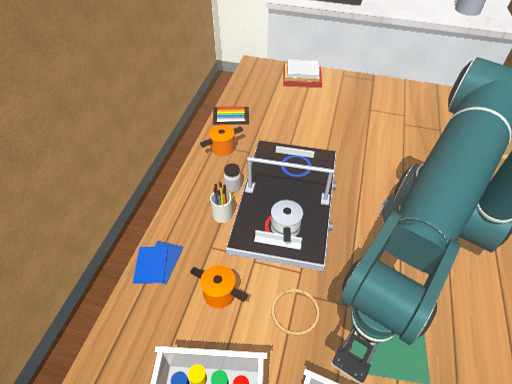

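The white pot with black handles is at top (240,228) and side (286,215). The orange look-alikes, at top (144,173) and (371,105), are rejected. The red ring is at the left, the blue ring at top (345,222), the rail at column ~298, and the right-hand fence at (370,215).

Run:
```python
import cv2,numpy as np
t=cv2.imread('pics/t0.png');s=cv2.imread('pics/s0.png')
a=cv2.resize(t[150:290,190:400],None,fx=3.8,fy=3.8,interpolation=cv2.INTER_CUBIC)
b=cv2.resize(s[135:275,220:345],None,fx=4.2,fy=4.2,interpolation=cv2.INTER_CUBIC)
cv2.imwrite('pics/t0c.png',a);cv2.imwrite('pics/s0c.png',b)
```

```text
(no output)
```

View pics/t0c.png

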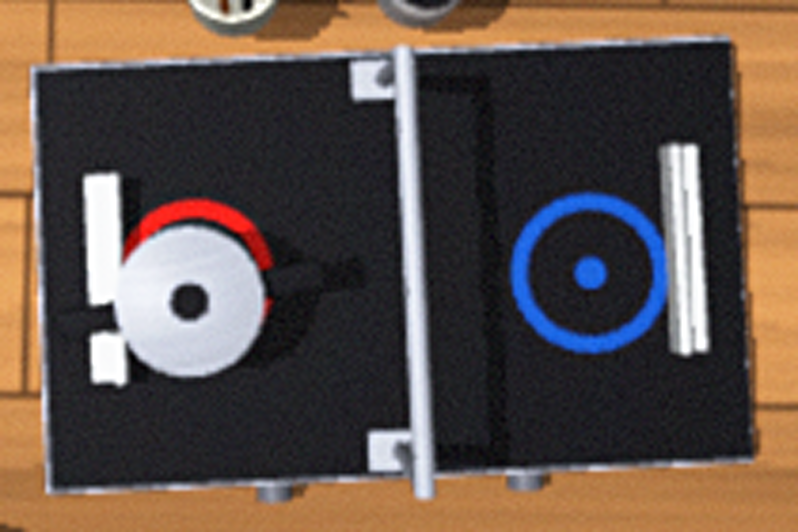

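View pics/s0c.png

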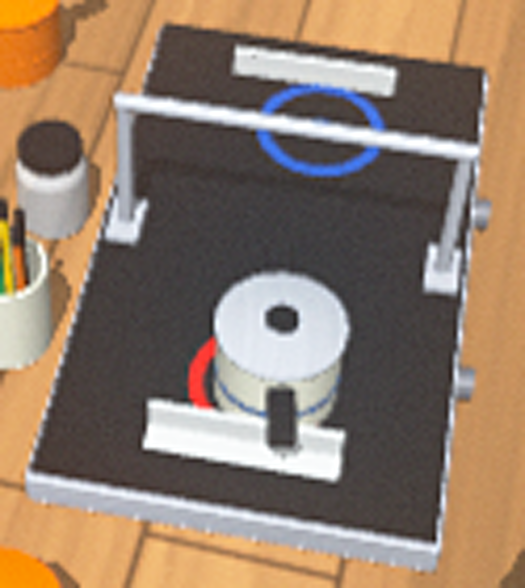

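Run:
```python
from h import *
np.set_printoptions(precision=1,suppress=True)
f=lambda x,y:(190+(x+.5)/3.8-.5,150+(y+.5)/3.8-.5)
c=[atz('top',f(*p),45)[:2] for p in[(35,68),(48,492),(755,458),(730,40)]]
print(c, sum(c)/4)
for i in range(4):
    d=c[(i+1)%4]-c[i];print(np.linalg.norm(d),d)
im=cv2.imread('pics/t0.png').astype(int)
hsv=cv2.cvtColor(im.astype(np.uint8),cv2.COLOR_BGR2HSV)
m=((abs(hsv[...,0].astype(int)-108)<14)&(hsv[...,1]>150)&(hsv[...,2]>60)).astype(np.uint8);m[:,:300]=0;m[:160]=0
ct,_=cv2.findContours(m,cv2.RETR_EXTERNAL,cv2.CHAIN_APPROX_NONE)
k=max(ct,key=len);e=cv2.fitEllipse(k);print('blue',e,atz('top',e[0],45))
print('rail ends',[atz('top',f(*p),200)[:2] for p in[(403,48),(426,497)]])
print('stop face top',[atz('top',f(*p),75)[:2] for p in[(663,146),(676,353)]], [atz('top',f(*p),75)[:2] for p in[(119,175),(127,385)]])
print('lid',[atz('top',f(190,301),z)[:2] for z in(130,139)])
print('handle',[atz('top',f(*p),119)[:2] for p in[(105,318)]])
g=np.clip((im[195:255,195:290]-5)*5,0,255).astype(np.uint8)
cv2.imwrite('pics/t0d.png',cv2.resize(g,None,fx=8,fy=8,interpolation=cv2.INTER_CUBIC))
```

```text
[array([650.1, 326.9]), array([319. , 309.6]), array([ 353.7, -242. ]), array([ 681.3, -221. ])] [501.   43.4]
331.557346742024 [-331.1  -17.3]
552.633442923613 [  34.7 -551.5]
328.28498319432094 [327.6  20.9]
548.7570604779505 [-31.2 547.9]
blue ((344.6609191894531, 221.30039978027344), (41.038204193115234, 42.27043914794922), 166.79844665527344) [ 496.5 -111.1   45. ]
rail ends [array([652.2,  53.2]), array([349.2,  34. ])]
stop face top [array([ 595., -160.]), array([ 437.2, -170.8])] [array([566.1, 256.3]), array([406.4, 247.1])]
lid [array([474.1, 198. ]), array([474.6, 197.7])]
handle [array([460.1, 260.4])]
```

View pics/t0d.png

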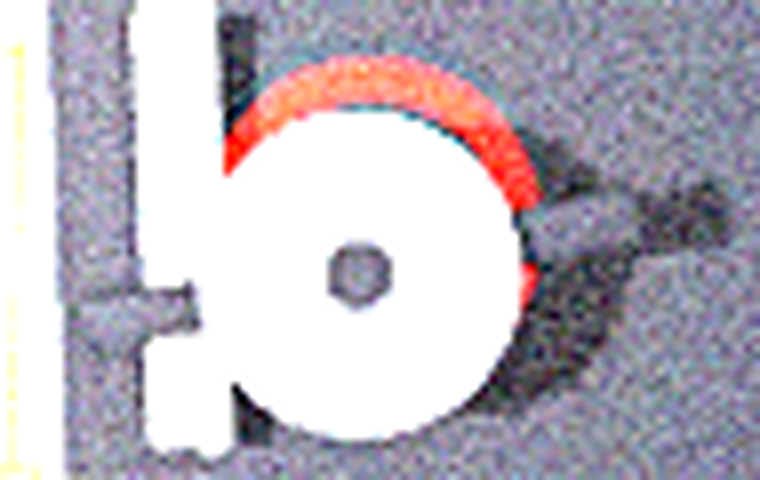

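Handle tips at top (205,235) and (275,222), measured in the contrast-stretched crop, are 199 mm apart, which agrees with the given 200 mm. Next I work out the moves.

```bash
cat >> h.py <<'E'
from scipy.spatial.transform import Rotation as Ro
def go(tgt,yaw):
    """target TCP (mm), yaw of tool-y axis in world mod pi -> slide, turn"""
    s=robot.read_state(); R=Ro.from_euler('xyz',s['orientation']).as_matrix()
    ty=R[:,1]; cur=np.arctan2(ty[1],ty[0]); d=(yaw-cur+np.pi/2)%np.pi-np.pi/2
    print('t',round(s['time_s'],2),'pos',np.round(s['eef_pos'],1),'F',np.round(s['contact_force'],1),'w',round(s['grip_width'],3),'q6',round(s['q'][5],2))
    print('toolx',np.round(R[:,0],3),'tooly yaw',round(cur,3),'slide',np.round(R.T@(np.array(tgt)-s['eef_pos']),1),'turn',round(-d,3))
E
python3 - <<'E'
from h import *
np.set_printoptions(precision=1,suppress=True)
a=atz('top',(204.75,235),119);b=atz('top',(275,221.9),119)
print(a,b,np.linalg.norm(a-b),(a+b)/2,'yaw',np.arctan2(-(a-b)[0],(a-b)[1]))
for n in[(474,198,92),(460,275,111)]: print(n,proj('side',n))
c=(a+b)[:2]/2;u=(a-b)[:2]/np.linalg.norm(a-b);h=c+78*u;print('handle a',h)
go([*h,200],np.arctan2(u[1],u[0])-np.pi/2)
E
```

```text
[454.9 295.1 119. ] [494.3 100.4 119. ] 198.61783990250032 [474.6 197.7 119. ] yaw 0.19971478052892067
(474, 198, 92) [np.float64(286.9596002591149), np.float64(219.3704340672896)]
(460, 275, 111) [np.float64(286.5823163690065), np.float64(235.04102928587707)]
handle a [459.1 274.2]
t 1.0 pos [221.8 637.5 193.6] F [ 0.3 -0.6 -0.3] w 1.001 q6 -0.04
toolx [ 0. -0. -1.] tooly yaw 1.236 slide [  -6.4 -265.2  343.5] turn 1.036
```

```bash
python3 -m pendant '[{"slide":[-6,-27,34],"turn":0.1},{"slide":[-6,-66,86],"turn":0.25},{"slide":[-6,-90,117],"turn":0.4},{"slide":[-6,-115,149],"turn":0.5},{"slide":[-6,-140,181],"turn":0.6},{"slide":[-6,-165,214],"turn":0.7},{"slide":[-6,-190,246],"turn":0.8},{"slide":[-6,-215,278],"turn":0.9},{"slide":[-6,-240,311],"turn":1.0},{"slide":[-6,-258,334],"turn":1.036},{"slide":[-6,-265,343],"turn":1.036},{"slide":[-6,-265,343],"turn":1.036},{"slide":[-6,-265,343],"turn":1.036}]' -1
python3 - <<'E'
from h import *
go([459.1,274.2,95],.2)
cap('side','s1.png');cap('top','t1.png')
a=cv2.imread('pics/s1.png')[120:290,200:370];b=cv2.imread('pics/t1.png')[180:290,180:310]
cv2.imwrite('pics/c1.png',np.hstack([cv2.resize(a,(390,390)),cv2.resize(b,(400,390))]))
E
```

```text
time_s: 2.3
eef_pos: [458.3, 275.2, 199.6]
orientation: [-2.608, 1.57, 2.305]
contact_force: [-1.5, 0.3, 1.2]
grip_width: 1.0
t 2.3 pos [458.3 275.2 199.6] F [-1.5  0.3  1.2] w 1.0 q6 0.29
toolx [-0.  0. -1.] tooly yaw 0.201 slide [104.6   0.6   1.2] turn 0.001
```

View pics/c1.png

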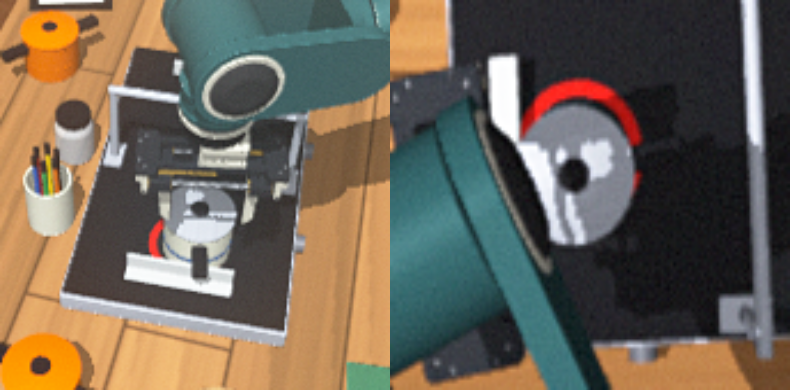

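The fingers straddle the handle's line in the side view. Descend and close.

```bash
python3 -m pendant '[{"slide":[30,0,1],"turn":0},{"slide":[60,0,1],"turn":0},{"slide":[85,0,1],"turn":0},{"slide":[98,0,1],"turn":0},{"slide":[104,0,1],"turn":0},{"slide":[104,0,1],"turn":0}]' -1
python3 -m pendant '[{"slide":[0,0,0],"turn":0},{"slide":[0,0,0],"turn":0},{"slide":[0,0,0],"turn":0},{"slide":[0,0,0],"turn":0},{"slide":[0,0,0],"turn":0},{"slide":[0,0,0],"turn":0},{"slide":[0,0,0],"turn":0},{"slide":[0,0,0],"turn":0}]' 1
python3 - <<'E'
from h import *
go([459.1,274.2,95],.2)
cap('side','s2.png')
a=cv2.imread('pics/s2.png')[120:290,200:370]
cv2.imwrite('pics/c2.png',cv2.resize(a,(590,590)))
E
```

```text
time_s: 3.0
eef_pos: [458.7, 274.0, 95.7]
orientation: [-1.413, 1.571, -2.783]
contact_force: [-0.8, 0.0, -0.0]
grip_width: 0.997
time_s: 3.8
eef_pos: [458.9, 273.6, 95.6]
orientation: [-1.516, 1.571, -2.886]
contact_force: [-0.3, -0.8, 0.6]
grip_width: 0.36
t 3.8 pos [458.9 273.6  95.6] F [-0.3 -0.8  0.6] w 0.36 q6 0.29
toolx [-0. -0. -1.] tooly yaw 0.2 slide [ 0.6  0.3 -0.6] turn 0.0
```

View pics/c2.png

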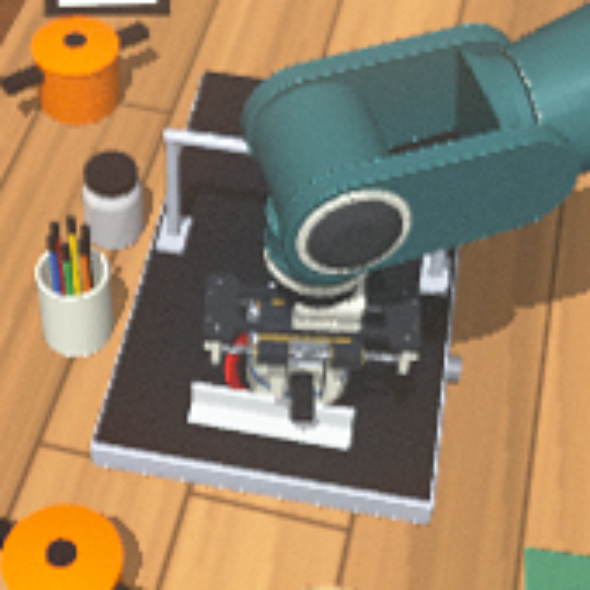

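```bash
python3 -m pendant '[{"slide":[0,0,0],"turn":0},{"slide":[0,0,0],"turn":0},{"slide":[0,0,0],"turn":0},{"slide":[0,0,0],"turn":0},{"slide":[0,0,0],"turn":0},{"slide":[0,0,0],"turn":0}]' 1
python3 - <<'E'
from h import *
go([459.1,274.2,95],.2)
# hob frame
th=.061; y=np.array([-np.sin(th),np.cos(th)]);x=np.array([np.cos(th),np.sin(th)])
O=np.array([502,44.])
for n,p in dict(blue=(496.5,-111.1),pot=(474.6,197.7),ha=(459.1,274.2)).items():print(n,(np.array(p)-O)@x,(np.array(p)-O)@y)
# handle a target: blue x lateral, rail+57
for Y in(57,):
    h=O-5*x+Y*y if 0 else O+((np.array((496.5,-111.1))-O)@x)*x+Y*y
    print('target ha',h); go([*h,95.6],th)
E
```

```text
time_s: 4.45
eef_pos: [458.9, 273.6, 95.6]
orientation: [-1.016, 1.571, -2.387]
contact_force: [0.1, 0.8, 0.0]
grip_width: 0.0
t 4.45 pos [458.9 273.6  95.6] F [0.1 0.8 0. ] w 0.0 q6 0.29
toolx [-0. -0. -1.] tooly yaw 0.2 slide [ 0.6  0.4 -0.6] turn 0.0
blue -14.945004055305706 -154.47623394485927
pot -17.97915152030002 155.0844934563417
ha -28.786716180664186 232.3871230759869
target ha [483.60794842  99.9829044 ]
t 4.45 pos [458.9 273.6  95.6] F [0.1 0.8 0. ] w 0.0 q6 0.29
toolx [-0. -0. -1.] tooly yaw 0.2 slide [  0.  -10.2 175. ] turn 0.139
```

Run:
```python
from h import *
cap('side','s3.png');cap('top','t3.png')
a=cv2.imread('pics/s3.png')[180:260,240:330];b=cv2.imread('pics/t3.png')[180:290,180:310]
cv2.imwrite('pics/c3.png',np.hstack([cv2.resize(a,(500,444),interpolation=2),cv2.resize(b,(300,444))]))
for p in [(458.9,273.6,95.6),(458.9,273.6,115)]: print(proj('side',p))
```

```text
[np.float64(286.70444915140956), np.float64(237.40492293138192)]
[np.float64(287.0763759272641), np.float64(234.07987630644638)]
```

View pics/c3.png

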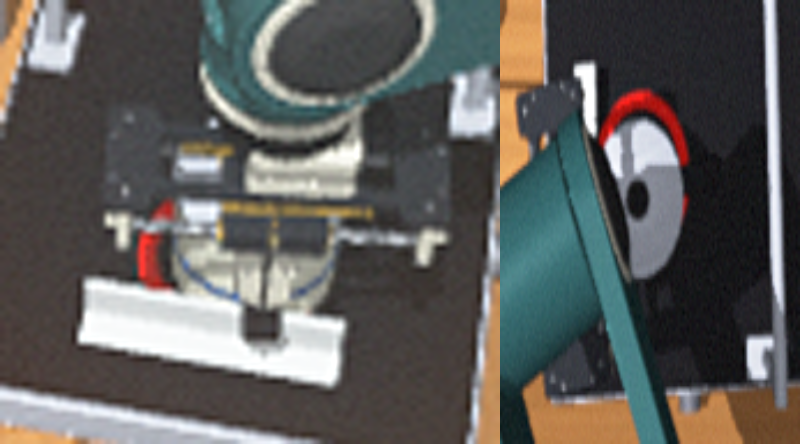

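Run:
```python
from h import *
np.set_printoptions(precision=1,suppress=True)
for p in [(455,295,119),(455,295,103),(464,250,119),(458.9,281,95.6)]: print(p,np.array(proj('side',p)),np.array(proj('top',p)))
a=cv2.imread('pics/s3.png')[215:250,268:308];b=cv2.imread('pics/s0.png')[215:250,268:308]
cv2.imwrite('pics/c4.png',np.hstack([cv2.resize(a,(400,350),interpolation=2),cv2.resize(b,(400,350),interpolation=2)]))
print(robot.read_state()['q'], robot.read_state()['wrist_torque'])
```

```text
(455, 295, 119) [286.9 238.9] [204.8 235. ]
(455, 295, 103) [286.6 241.7] [205.5 234.5]
(464, 250, 119) [287.1 227.3] [221. 232.]
(458.9, 281, 95.6) [286.2 239.2] [210.9 233. ]
[ 0.5 -0.2  1.9  0.   1.4  0.3] [-0.1  0.1 -0. ]
```

View pics/c4.png

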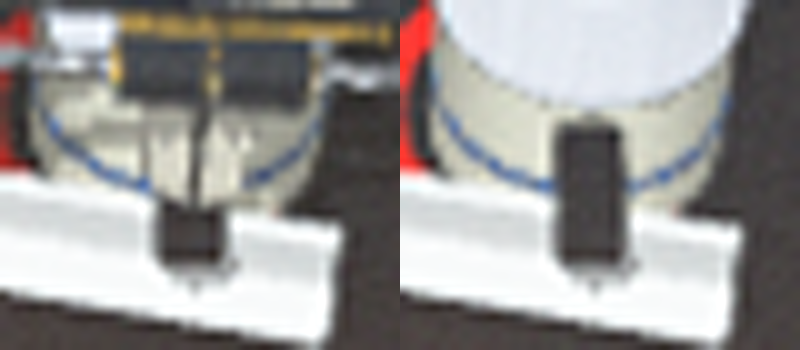

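Run:
```python
from h import *
np.set_printoptions(precision=1,suppress=True)
P=np.array([458.3,275.2,199.6]);v=np.array([np.cos(.201),np.sin(.201),0])
im=cv2.imread('pics/s1.png')
out=cv2.resize(im[160:260,230:350],None,fx=6,fy=6,interpolation=2)
for s in(-46,-64,46,64):
    for dz in(0,19):
        q=proj('side',P+s*v+[0,0,dz]);print(s,dz,np.array(q));cv2.circle(out,(int((q[0]-230+.5)*6),int((q[1]-160+.5)*6)),3,(0,0,255) if dz==0 else(0,255,0),-1)
cv2.imwrite('pics/c5.png',out)
```

```text
-46 0 [303.7 219.8]
-46 19 [304.3 216.2]
-64 0 [309.5 220.1]
-64 19 [310.1 216.5]
46 0 [274.1 218.3]
46 19 [274.4 214.6]
64 0 [268.4 218. ]
64 19 [268.5 214.3]
```

View pics/c5.png

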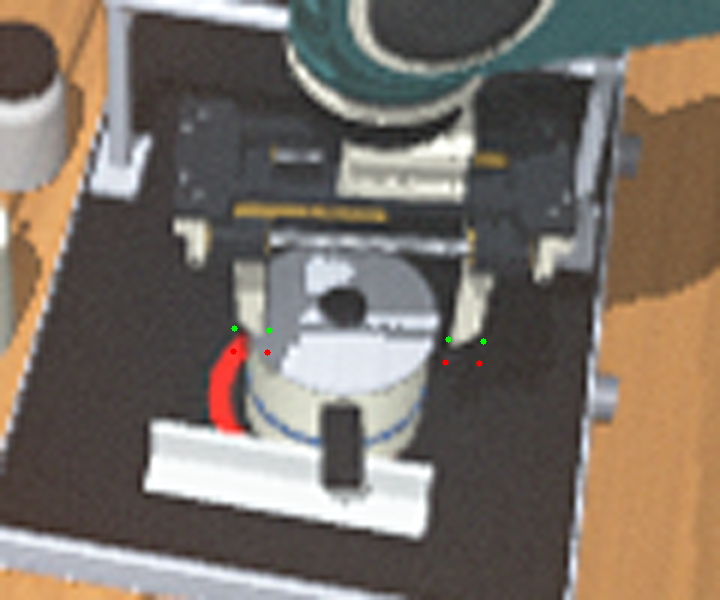

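The fingers shut above the handle, because the real tips sit about 20 mm higher than the reported TCP: in the side crop they lie on the green dots, not the red ones. I'll open, then check this from a lower pose.

```bash
python3 -m pendant '[{"slide":[0,0,0],"turn":0},{"slide":[0,0,0],"turn":0},{"slide":[0,0,0],"turn":0},{"slide":[0,0,0],"turn":0},{"slide":[0,0,0],"turn":0},{"slide":[0,0,0],"turn":0},{"slide":[0,0,0],"turn":0},{"slide":[0,0,0],"turn":0},{"slide":[0,0,0],"turn":0}]' 0
python3 - <<'E'
from h import *
np.set_printoptions(precision=1,suppress=True)
im=cap('side','s4.png')[:,:,::-1]
go([459,274,95],.2)
P=np.array(robot.read_state()['eef_pos']);w=robot.read_state()['grip_width']*46.5;v=np.array([np.cos(.2),np.sin(.2),0])
out=cv2.resize(im[190:260,250:330],None,fx=8,fy=8,interpolation=2)
for s in(-w,-w-17,w,w+17):
    for dz in(0,20):
        q=proj('side',P+s*v+[0,0,dz]);cv2.circle(out,(int((q[0]-250+.5)*8),int((q[1]-190+.5)*8)),3,(0,0,255) if dz==0 else(0,255,0),-1)
cv2.imwrite('pics/c6.png',out)
E
```

```text
time_s: 5.45
eef_pos: [458.9, 273.6, 95.7]
orientation: [-0.217, 1.571, -1.588]
contact_force: [0.1, 0.9, 0.5]
grip_width: 0.501
t 5.5 pos [458.9 273.6  95.6] F [ 0.3 -0.4 -0.2] w 0.499 q6 0.29
toolx [-0. -0. -1.] tooly yaw 0.2 slide [ 0.6  0.2 -0.4] turn 0.0
```

View pics/c6.png

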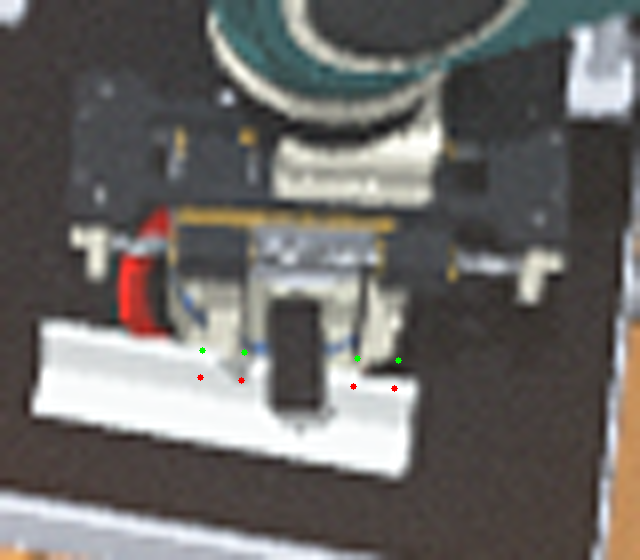

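```bash
python3 -m pendant '[{"slide":[5,0,0],"turn":0},{"slide":[10,0,0],"turn":0},{"slide":[15,0,0],"turn":0},{"slide":[15,0,0],"turn":0}]' 0
python3 -m pendant '[{"slide":[4,0,0],"turn":0},{"slide":[8,0,0],"turn":0},{"slide":[8,0,0],"turn":0}]' 0
python3 - <<'E'
from h import *
im=cap('side','s5.png')[:,:,::-1]
P=np.array(robot.read_state()['eef_pos']);w=robot.read_state()['grip_width']*46.5;v=np.array([np.cos(.2),np.sin(.2),0])
out=cv2.resize(im[190:260,250:330],None,fx=8,fy=8,interpolation=2)
for s in(-w,-w-17,w,w+17):
    for dz in(0,20):
        q=proj('side',P+s*v+[0,0,dz]);cv2.circle(out,(int((q[0]-250+.5)*8),int((q[1]-190+.5)*8)),3,(0,0,255) if dz==0 else(0,255,0),-1)
cv2.imwrite('pics/c7.png',out)
E
```

```text
time_s: 5.9
eef_pos: [458.5, 273.3, 79.5]
orientation: [-1.264, 1.569, -2.635]
contact_force: [0.3, 0.6, 0.7]
grip_width: 0.504
time_s: 6.2
eef_pos: [458.6, 273.4, 72.0]
orientation: [-1.263, 1.57, -2.634]
contact_force: [0.1, 0.3, 0.8]
grip_width: 0.494
```

View pics/c7.png

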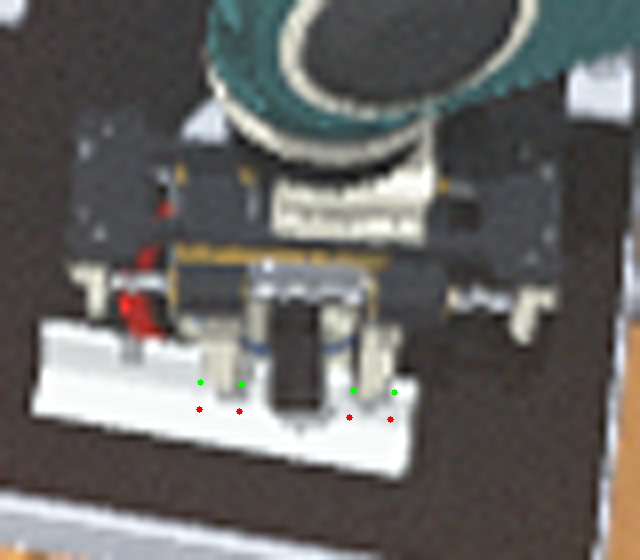

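```bash
python3 -m pendant '[{"slide":[0,0,0],"turn":0},{"slide":[0,0,0],"turn":0},{"slide":[0,0,0],"turn":0},{"slide":[0,0,0],"turn":0},{"slide":[0,0,0],"turn":0},{"slide":[0,0,0],"turn":0},{"slide":[0,0,0],"turn":0},{"slide":[0,0,0],"turn":0}]' 1
python3 - <<'E'
from h import *
im=cap('side','s6.png')[:,:,::-1]
go([458.6,273.4,72],.2)
cv2.imwrite('pics/c8.png',cv2.resize(im[190:260,250:330],None,fx=8,fy=8,interpolation=2))
E
```

```text
time_s: 7.05
eef_pos: [459.1, 273.6, 72.8]
orientation: [1.713, 1.57, 0.342]
contact_force: [2.7, 0.7, 0.1]
grip_width: 0.233
t 7.1 pos [459.  273.6  72.8] F [2.9 0.6 0.6] w 0.236 q6 0.29
toolx [ 0.  0. -1.] tooly yaw 0.2 slide [ 0.8 -0.5  0.1] turn -0.0
```

View pics/c8.png

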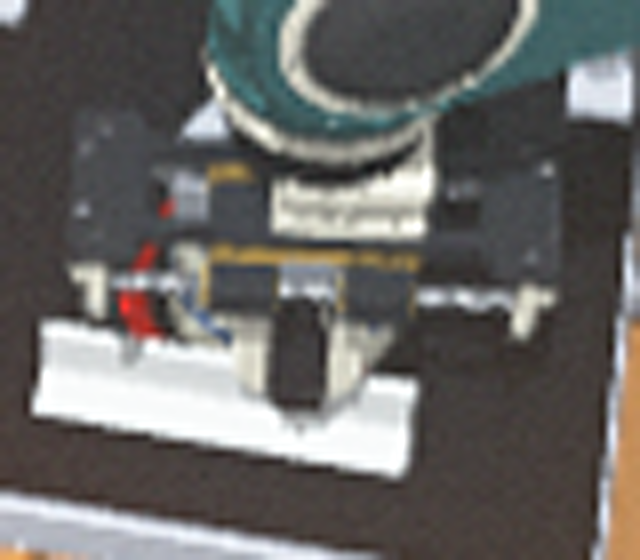

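Gripped: 0.235 × 93 ≈ 22 mm, which is the handle's width. Now slide towards the rail, squaring the pot to the hob as it goes, and stop short to check.

```bash
python3 -m pendant '[{"slide":[0,0,3],"turn":0},{"slide":[0,-1,9],"turn":0.01},{"slide":[0,-1,18],"turn":0.02},{"slide":[0,-2,28],"turn":0.03},{"slide":[0,-2,38],"turn":0.04},{"slide":[0,-3,48],"turn":0.05},{"slide":[0,-3,58],"turn":0.06},{"slide":[0,-4,68],"turn":0.07},{"slide":[0,-5,78],"turn":0.08},{"slide":[0,-6,88],"turn":0.09},{"slide":[0,-7,98],"turn":0.1},{"slide":[0,-8,108],"turn":0.11},{"slide":[0,-8,118],"turn":0.12},{"slide":[0,-9,128],"turn":0.13},{"slide":[0,-10,136],"turn":0.135},{"slide":[0,-10,142],"turn":0.139},{"slide":[0,-10,145],"turn":0.139},{"slide":[0,-10,145],"turn":0.139}]' 1
python3 - <<'E'
from h import *
go([483.6,105,72.5],.061)
a=cap('side','s7.png')[100:280,200:360,::-1];b=cap('top','t7.png')[130:310,190:400,::-1]
cv2.imwrite('pics/c9.png',np.hstack([cv2.resize(a,(370,416),interpolation=2),cv2.resize(b,(428,416),interpolation=2)]))
E
```

```text
time_s: 8.9
eef_pos: [477.9, 129.0, 72.8]
orientation: [-0.3, 1.57, -1.81]
contact_force: [-0.8, -1.7, 3.9]
grip_width: 0.231
t 8.9 pos [477.9 129.   72.8] F [-0.8 -1.7  3.9] w 0.231 q6 0.15
toolx [-0. -0. -1.] tooly yaw 0.061 slide [ 0.3  4.3 24.3] turn -0.0
```

View pics/c9.png

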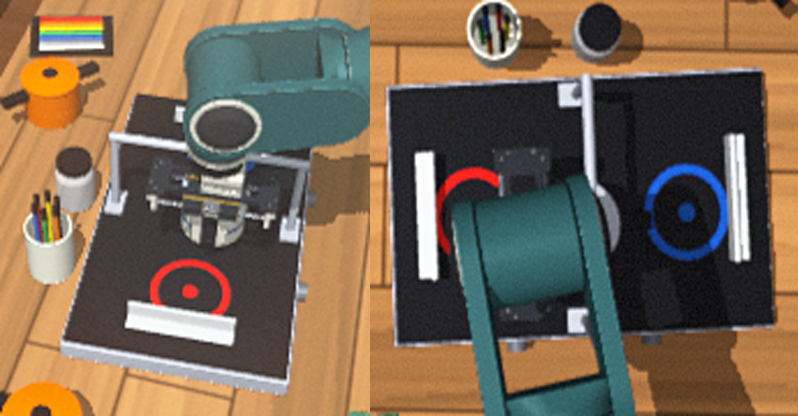

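```bash
python3 -m pendant '[{"slide":[0,0,3],"turn":0},{"slide":[0,1,8],"turn":0},{"slide":[0,2,14],"turn":0},{"slide":[0,3,19],"turn":0},{"slide":[0,4,23],"turn":0},{"slide":[0,4,24],"turn":0},{"slide":[0,4,24],"turn":0}]' 1
python3 - <<'E'
from h import *
go([483.6,105,72.5],.061)
P=np.array(robot.read_state()['eef_pos'][:2]);th=.061;y=np.array([-np.sin(th),np.cos(th)])
r=atz('side',(282.2,226.4),45)[:2];c=P-78*y;print('red',r,'pot',c,np.linalg.norm(r-c),'hb',P-156*y)
E
```

```text
time_s: 9.7
eef_pos: [483.4, 106.0, 72.7]
orientation: [2.766, 1.57, 1.257]
contact_force: [0.3, 3.3, 3.8]
grip_width: 0.232
t 9.7 pos [483.4 106.   72.7] F [0.3 3.3 3.8] w 0.232 q6 0.1
toolx [ 0.  0. -1.] tooly yaw 0.061 slide [0.2 0.1 1. ] turn 0.0
red [488.26554641 197.89350396] pot [488.145535    28.13268886] 169.76085751617356 hb [492.90058479 -49.72223713]
```

```bash
python3 -m pendant '[{"slide":[0,0,0],"turn":0},{"slide":[0,0,0],"turn":0},{"slide":[0,0,0],"turn":0},{"slide":[0,0,0],"turn":0},{"slide":[0,0,0],"turn":0},{"slide":[0,0,0],"turn":0}]' 0
python3 -m pendant '[{"slide":[-10,0,0],"turn":0},{"slide":[-30,0,0],"turn":0},{"slide":[-60,0,0],"turn":0},{"slide":[-95,0,0],"turn":0},{"slide":[-130,0,0],"turn":0},{"slide":[-160,0,0],"turn":0},{"slide":[-175,0,0],"turn":0},{"slide":[-180,0,0],"turn":0},{"slide":[-180,0,0],"turn":0}]' 0
python3 -m pendant '[{"slide":[0,0,20],"turn":0},{"slide":[0,0,50],"turn":0},{"slide":[0,0,85],"turn":0},{"slide":[0,0,120],"turn":0},{"slide":[0,0,150],"turn":0},{"slide":[0,0,165],"turn":0},{"slide":[0,0,170],"turn":0},{"slide":[0,0,170],"turn":0}]' 0
python3 - <<'E'
from h import *
go([493,-50,252],.061)
a=cap('side','s8.png')[100:280,200:360,::-1];b=cap('top','t8.png')[130:310,190:400,::-1]
cv2.imwrite('pics/c10.png',np.hstack([cv2.resize(a,(370,416),interpolation=2),cv2.resize(b,(428,416),interpolation=2)]))
E
```

```text
time_s: 10.3
eef_pos: [483.3, 105.7, 72.6]
orientation: [-0.695, 1.571, -2.205]
contact_force: [0.4, 0.1, 0.5]
grip_width: 0.498
time_s: 11.2
eef_pos: [483.3, 105.7, 252.3]
orientation: [-1.397, 1.571, -2.907]
contact_force: [0.9, -0.7, 0.5]
grip_width: 0.5
time_s: 12.0
eef_pos: [493.6, -63.8, 251.9]
orientation: [-2.006, 1.57, 2.767]
contact_force: [-0.9, 0.0, 0.1]
grip_width: 0.498
t 12.0 pos [493.6 -63.8 251.9] F [-0.9  0.   0.1] w 0.498 q6 -0.24
toolx [-0.001  0.    -1.   ] tooly yaw 0.06 slide [ -0.1   0.2 -13.8] turn -0.001
```

View pics/c10.png

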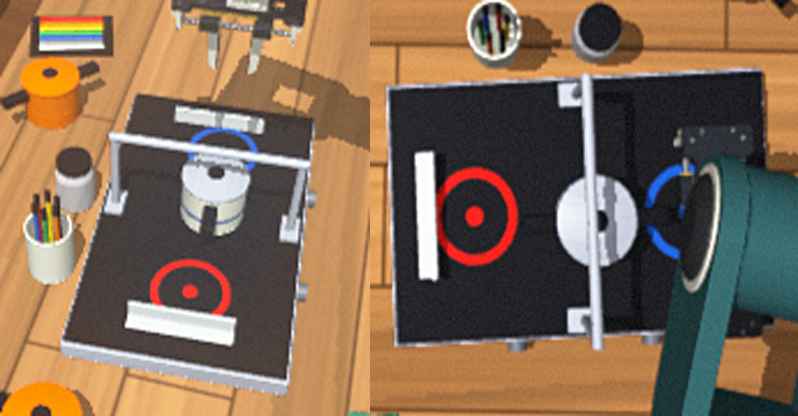

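Run:
```python
from h import *
np.set_printoptions(precision=1,suppress=True)
print(atz('top',(302.9-.3,224.6),132), 'tip side',[np.array(proj('side',(493.6,-63.8,z))) for z in(252,272)])
im=cv2.imread('pics/s8.png');q=proj('side',(493,-50,111));print('hb exp side',q,proj('top',(493,-50,119)))
t=cv2.imread('pics/t8.png').astype(int);g=np.clip((t[190:260,250:370]-5)*4,0,255).astype(np.uint8)
s=np.clip((im[90:215,265:330].astype(int)-5)*2,0,255).astype(np.uint8)
cv2.imwrite('pics/c11.png',np.hstack([cv2.resize(g,(540,315),interpolation=2),cv2.resize(s,(250,315)) if 0 else cv2.resize(s,(164,315),interpolation=2)]))
```

```text
[488.6  25.1 132. ] tip side [array([299.8, 134.7]), array([300.2, 130.4])]
hb exp side [np.float64(295.9818043673463), np.float64(165.06324843319413)] [np.float64(328.9715798920761), np.float64(223.2155488747223)]
```

View pics/c11.png

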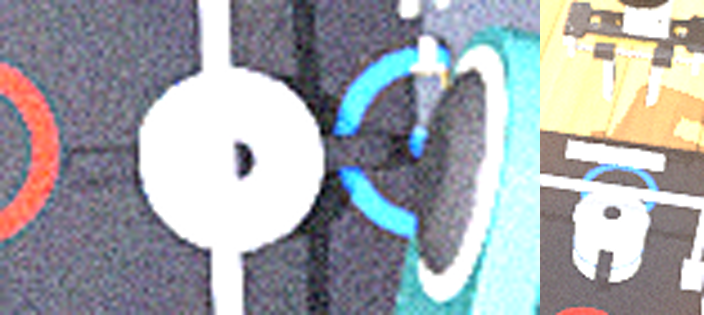

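Pot at (488.5, 26) with handle b on its predicted line; the tips also match "reported z + 20". Descend onto handle b and grip.

```bash
python3 -m pendant '[{"slide":[20,0,-10],"turn":0},{"slide":[50,0,-11],"turn":0},{"slide":[85,0,-11],"turn":0},{"slide":[120,0,-11],"turn":0},{"slide":[145,0,-11],"turn":0},{"slide":[162,0,-11],"turn":0},{"slide":[173,0,-11],"turn":0},{"slide":[179,0,-11],"turn":0},{"slide":[179,0,-11],"turn":0}]' 0
python3 -m pendant '[{"slide":[0,0,0],"turn":0},{"slide":[0,0,0],"turn":0},{"slide":[0,0,0],"turn":0},{"slide":[0,0,0],"turn":0},{"slide":[0,0,0],"turn":0},{"slide":[0,0,0],"turn":0},{"slide":[0,0,0],"turn":0},{"slide":[0,0,0],"turn":0}]' 1
python3 - <<'E'
from h import *
go([496.5,-189-8,72.8],.061)
a=cap('side','s9.png')[100:280,200:360,::-1];b=cap('top','t9.png')[130:310,190:400,::-1]
cv2.imwrite('pics/c12.png',np.hstack([cv2.resize(a,(370,416),interpolation=2),cv2.resize(b,(428,416),interpolation=2)]))
E
```

```text
time_s: 13.0
eef_pos: [493.0, -52.5, 73.5]
orientation: [-1.903, 1.57, 2.871]
contact_force: [-0.3, 0.1, 1.3]
grip_width: 0.501
time_s: 13.8
eef_pos: [493.4, -53.1, 74.3]
orientation: [1.301, 1.57, -0.208]
contact_force: [1.9, -0.5, 4.7]
grip_width: 0.24
t 13.8 pos [493.4 -53.1  74.3] F [ 1.9 -0.5  4.7] w 0.24 q6 -0.22
toolx [ 0.001 -0.    -1.   ] tooly yaw 0.061 slide [  1.5  -5.7 143.8] turn -0.0
```

View pics/c12.png

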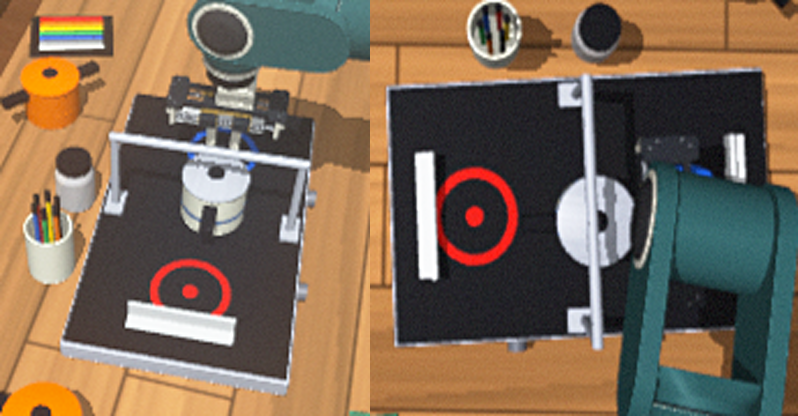

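```bash
python3 -m pendant '[{"slide":[0,0,3],"turn":0},{"slide":[0,0,9],"turn":0},{"slide":[0,0,18],"turn":0},{"slide":[0,0,28],"turn":0},{"slide":[0,0,38],"turn":0},{"slide":[0,0,48],"turn":0},{"slide":[0,0,58],"turn":0},{"slide":[0,0,68],"turn":0},{"slide":[0,0,78],"turn":0},{"slide":[0,0,88],"turn":0},{"slide":[0,0,98],"turn":0},{"slide":[0,0,108],"turn":0},{"slide":[0,0,116],"turn":0},{"slide":[0,0,121],"turn":0},{"slide":[0,0,124],"turn":0},{"slide":[0,0,125],"turn":0},{"slide":[0,0,125],"turn":0}]' 1
python3 - <<'E'
from h import *
go([496.5,-189-8,72.8],.061)
a=cap('side','s10.png')[100:280,200:360,::-1];b=cap('top','t10.png')[130:310,190:400,::-1]
cv2.imwrite('pics/c13.png',np.hstack([cv2.resize(a,(370,416),interpolation=2),cv2.resize(b,(428,416),interpolation=2)]))
E
```

```text
time_s: 15.6
eef_pos: [500.7, -177.2, 73.8]
orientation: [-3.138, 1.569, 1.635]
contact_force: [-0.1, 7.0, 7.0]
grip_width: 0.238
t 15.6 pos [ 500.7 -177.2   73.8] F [-0.1  7.   7. ] w 0.238 q6 -0.45
toolx [-0.     0.002 -1.   ] tooly yaw 0.061 slide [ 1.  -5.4 19.5] turn 0.0
```

View pics/c13.png

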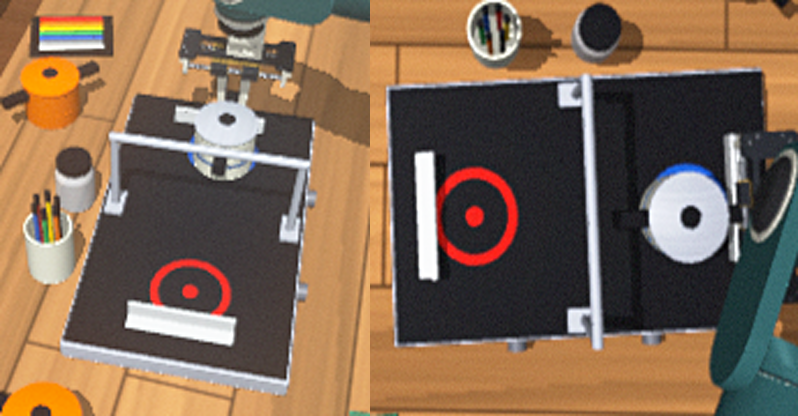

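```bash
python3 -m pendant '[{"slide":[0,0,2],"turn":0},{"slide":[0,0,4],"turn":0},{"slide":[0,0,6],"turn":0},{"slide":[0,0,6],"turn":0}]' 1
python3 -m pendant '[{"slide":[0,0,2],"turn":0},{"slide":[0,0,4],"turn":0},{"slide":[0,0,4],"turn":0}]' 1
python3 - <<'E'
from h import *
t=cv2.imread('pics/t10.png');g=cv2.cvtColor(t,cv2.COLOR_BGR2GRAY)
print('lid at t10',atz('top',(346.8,223.6),132))
E
```

```text
time_s: 16.1
eef_pos: [501.0, -183.2, 73.8]
orientation: [-3.123, 1.569, 1.651]
contact_force: [-0.7, 7.2, 7.0]
grip_width: 0.235
time_s: 16.4
eef_pos: [501.3, -187.2, 73.8]
orientation: [-3.098, 1.569, 1.676]
contact_force: [-0.1, 6.9, 6.0]
grip_width: 0.233
lid at t10 [493.24238166 -96.59755167 132.        ]
```

```bash
python3 -m pendant '[{"slide":[0,0,1],"turn":0},{"slide":[0,0,2],"turn":0},{"slide":[0,0,3],"turn":0},{"slide":[0,0,3],"turn":0}]' 1
python3 -m pendant '[{"slide":[0,0,1],"turn":0},{"slide":[0,0,2],"turn":0},{"slide":[0,0,2],"turn":0}]' 1
```

```text
time_s: 16.8
eef_pos: [501.4, -190.0, 73.8]
orientation: [-3.111, 1.569, 1.662]
contact_force: [-0.5, 6.7, 6.1]
grip_width: 0.234
time_s: 17.1
eef_pos: [501.6, -192.0, 73.8]
orientation: [-3.122, 1.569, 1.652]
contact_force: [-0.8, 7.5, 6.6]
grip_width: 0.232
```

```bash
python3 -m pendant '[{"slide":[0,0,1],"turn":0},{"slide":[0,0,2],"turn":0},{"slide":[0,0,2],"turn":0}]' 1
```

```text
time_s: 17.4
eef_pos: [501.7, -194.0, 73.8]
orientation: [-3.107, 1.569, 1.667]
contact_force: [-0.5, 6.9, 5.8]
grip_width: 0.237
```

```bash
python3 -m pendant '[{"slide":[0,0,1],"turn":0},{"slide":[0,0,2],"turn":0},{"slide":[0,0,2],"turn":0}]' 1
```

```text
time_s: 17.7
eef_pos: [501.8, -196.0, 73.8]
orientation: [-3.114, 1.569, 1.66]
contact_force: [-0.3, 6.7, 6.8]
grip_width: 0.234
```

```bash
python3 -m pendant '[{"slide":[0,0,1],"turn":0},{"slide":[0,0,1],"turn":0}]' 1;python3 - <<'E'
from h import *
b=cap('top','t11.png')[190:260,320:400,::-1]
cv2.imwrite('pics/c14.png',cv2.resize(b,(640,560),interpolation=2))
E
```

```text
time_s: 17.9
eef_pos: [501.9, -197.0, 73.8]
orientation: [-3.133, 1.569, 1.641]
contact_force: [-0.4, 6.1, 6.0]
grip_width: 0.232
```

View pics/c14.png

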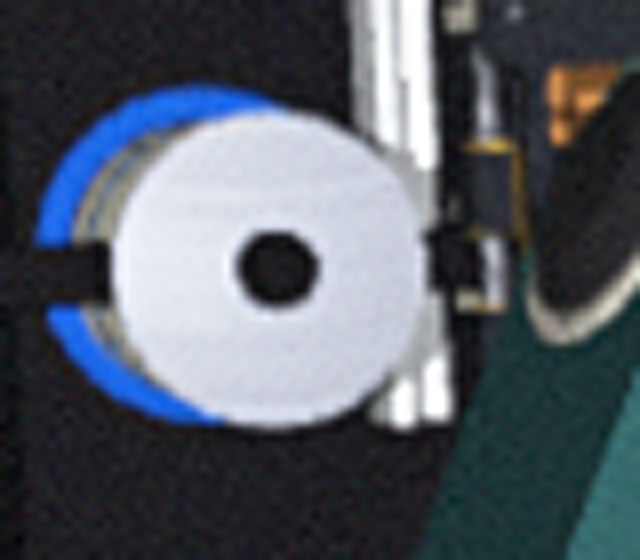

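```bash
python3 -c "
from h import *
print(atz('top',(353.5,223),132))"; python3 -m pendant '[{"slide":[0,0,1],"turn":0},{"slide":[0,0,1],"turn":0}]' 1
```

```text
[ 495.18167832 -115.04364513  132.        ]
time_s: 18.15
eef_pos: [501.9, -198.0, 73.8]
orientation: [-3.093, 1.569, 1.68]
contact_force: [0.1, 6.7, 6.0]
grip_width: 0.237
```

```bash
python3 -m pendant '[{"slide":[0,0,1],"turn":0},{"slide":[0,0,1],"turn":0}]' 1
```

```text
time_s: 18.35
eef_pos: [502.0, -199.0, 73.8]
orientation: [-3.072, 1.569, 1.701]
contact_force: [-1.8, 7.6, 6.4]
grip_width: 0.232
```

```bash
python3 -m pendant '[{"slide":[0,0,1],"turn":0},{"slide":[0,0,1],"turn":0}]' 1
```

```text
time_s: 18.55
eef_pos: [502.0, -200.0, 73.8]
orientation: [-3.095, 1.569, 1.679]
contact_force: [-1.6, 6.1, 6.5]
grip_width: 0.236
```

```bash
python3 -m pendant '[{"slide":[0,0,1],"turn":0},{"slide":[0,0,1],"turn":0}]' 1
```

```text
time_s: 18.75
eef_pos: [502.1, -201.0, 73.8]
orientation: [-3.085, 1.569, 1.689]
contact_force: [-0.4, 6.9, 6.3]
grip_width: 0.235
```

```bash
python3 -m pendant '[{"slide":[0,0,1],"turn":0},{"slide":[0,0,1],"turn":0}]' 1
```

```text
time_s: 18.95
eef_pos: [502.1, -202.0, 73.8]
orientation: [-3.094, 1.569, 1.679]
contact_force: [-1.1, 5.9, 7.3]
grip_width: 0.233
```

```bash
python3 -m pendant '[{"slide":[0,0,1],"turn":0},{"slide":[0,0,1],"turn":0}]' 1
```

```text
time_s: 19.15
eef_pos: [502.2, -203.0, 73.8]
orientation: [-3.122, 1.569, 1.652]
contact_force: [-1.1, 7.0, 5.9]
grip_width: 0.236
```

```bash
python3 -m pendant '[{"slide":[0,0,1],"turn":0},{"slide":[0,0,1],"turn":0}]' 1;python3 - <<'E'
from h import *
def lid(n):
    t=cv2.imread('pics/'+n);h=cv2.cvtColor(t,cv2.COLOR_BGR2HSV)
    m=((h[...,1]<40)&(h[...,2]>140)).astype(np.uint8);m[:,:325]=0;m[:,362:]=0;m[:200]=0;m[250:]=0
    ys,xs=np.nonzero(m); 
    k=[( np.nonzero(m[r])[0].min(),r) for r in range(212,237)]
    A=np.array([[2*x,2*y,1] for x,y in k]);b=np.array([x*x+y*y for x,y in k]);c=np.linalg.lstsq(A,b,rcond=None)[0];return c[:2]
cap('top','t12.png')
for n in('t10.png','t11.png','t12.png'): print(n,lid(n),atz('top',lid(n),132))
b=cv2.imread('pics/t12.png')[190:260,320:400]
cv2.imwrite('pics/c15.png',cv2.resize(b,(640,560),interpolation=2))
E
```

```text
time_s: 19.35
eef_pos: [502.2, -203.4, 73.6]
orientation: [-3.05, 1.568, 1.724]
contact_force: [-0.8, 11.5, 5.3]
grip_width: 0.234
t10.png [342.25293006 222.82321361] [495.17738024 -84.05581829 132.        ]
t11.png [340.40322229 223.22203521] [494.00175562 -78.96982832 132.        ]
t12.png [341.96140309 223.08913502] [494.43449539 -83.25865154 132.        ]
```

View pics/c15.png

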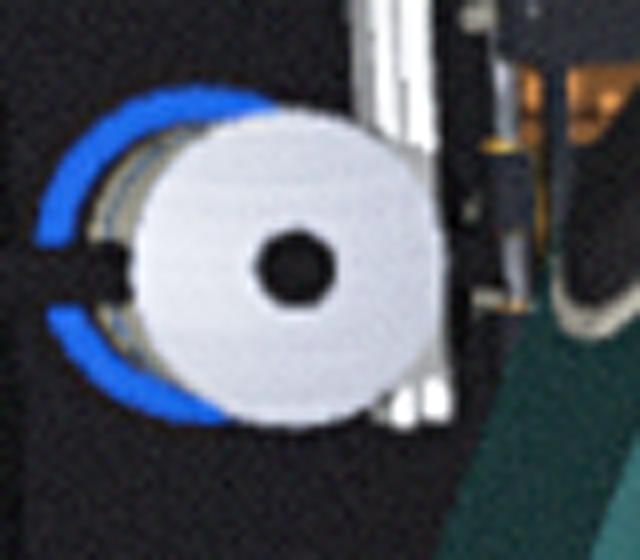

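Contact: Fy stepped from about 6.7 to 11.5 N and the arm lags. One gentle half-millimetre more, and hold.

```bash
python3 -m pendant '[{"slide":[0,0,0.5],"turn":0},{"slide":[0,0,0.5],"turn":0},{"slide":[0,0,0.5],"turn":0}]' 1
```

```text
time_s: 19.7
eef_pos: [502.2, -203.6, 73.5]
orientation: [-3.044, 1.567, 1.73]
contact_force: [0.2, 13.3, 5.2]
grip_width: 0.229
```

```bash
python3 -m pendant '[{"slide":[0,0,0],"turn":0},{"slide":[0,0,0],"turn":0},{"slide":[0,0,0],"turn":0},{"slide":[0,0,0],"turn":0},{"slide":[0,0,0],"turn":0},{"slide":[0,0,0],"turn":0}]' 0
python3 -m pendant '[{"slide":[-10,0,0],"turn":0},{"slide":[-30,0,0],"turn":0},{"slide":[-60,0,0],"turn":0},{"slide":[-95,0,0],"turn":0},{"slide":[-130,0,0],"turn":0},{"slide":[-145,0,5],"turn":0},{"slide":[-155,0,30],"turn":0},{"slide":[-155,0,65],"turn":0},{"slide":[-155,0,100],"turn":0},{"slide":[-155,0,130],"turn":0},{"slide":[-155,0,145],"turn":0},{"slide":[-155,0,150],"turn":0},{"slide":[-155,0,150],"turn":0}]' 0
python3 - <<'E'
from h import *
b=cap('top','t13.png')[190:260,310:400,::-1];a=cap('side','s13.png')[140:200,260:340,::-1]
cv2.imwrite('pics/c16.png',np.hstack([cv2.resize(b,(450,350),interpolation=2),cv2.resize(a,(345,350),interpolation=2)]))
for c in('top','side'):
    for r in eyes.pinpoint(c,'pot_center')[:4]: print(c,np.array(r['point']),r['p'],atz(c,r['point'],92))
E
```

```text
time_s: 20.3
eef_pos: [502.3, -205.2, 73.6]
orientation: [-1.096, 1.571, -2.606]
contact_force: [-0.1, 0.3, -0.5]
grip_width: 0.502
time_s: 21.6
eef_pos: [511.4, -354.8, 228.4]
orientation: [-2.504, 1.57, 2.269]
contact_force: [0.1, 0.2, -0.3]
grip_width: 0.501
top [348.7 221.1] 0.92 [ 498.84065389 -111.59116874   92.        ]
top [368.5 109.1] 0.86 [ 822.73318909 -166.4850757    92.        ]
top [151.3 173.9] 0.61 [624.79026852 455.31610519  92.        ]
side [218.6 286. ] 0.94 [621.27665451 497.05648748  92.        ]
side [220.2 141.1] 0.79 [ 824.28296203 -122.21570022   92.        ]
side [300.  150.6] 0.7 [ 495.44910972 -153.66568718   92.        ]
```

View pics/c16.png

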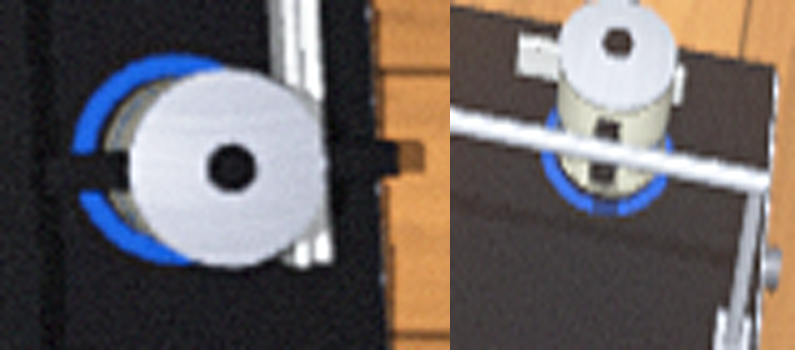

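Run:
```python
from h import *
c=atz('top',(355.2,223.2),134)[:2];b=np.array([496.5,-111.1]);th=.061
d=c-b;print(c,d,np.linalg.norm(d),'along',d@[np.sin(th),-np.cos(th)],'lat',d@[np.cos(th),np.sin(th)])
s=robot.read_state();print(s['time_s'],s['contact_force'])
```

```text
[ 494.78449454 -119.20641584] [-1.71550546 -8.10641584] 8.285948147358404 along 7.986757579430588 lat -2.206499505578967
21.8 [ 0.52261459  0.19106862 -0.34526691]
```

```bash
python3 -c "
from cell import robot
print(robot.job_done())"
```

```text
the job is handed in; nothing more can be done
None
```

I slid the pot from the red ring to the blue ring and handed the job in at about 22 s. No verdict was reported.

I pulled it by the handle on the red-ring side until it was about half-way under the rail. Then I released it, lifted the gripper over the rail, gripped the other handle and slid it to the end stop.

**Stop contact:** the pull force rose from about 6.7 N (sliding friction) to 11.5 N, then 13.3 N after another half millimetre. That means roughly 6 N on the stop. I let go with the pot bearing on it.

**Last checks:**
- The pot's centre was about 8 mm from the blue ring's centre: 8 mm towards the stop, which fits the given 3 to 13 mm, and 2 mm sideways.
- The handles lay roughly along the hob by eye, and the pot looked flat in both pictures.
- The gripper was clear and reading no force.
- I did not re-measure the jar, mug or hoop at the end. No move went near the jar or mug, and the one pass near the hoop was about 200 mm up.

**What failed or disagreed:**
- **Missed grasp:** the first grasp closed on air. The pictures showed the real fingertips about 20 mm above the reported tool point, so I went lower and regripped at the handle's true 22 mm width.
- **Position networks:** the side-camera result for the pot's final position was 34 mm further along than my top-view measurement, and the top-camera one was 8 mm short of it. I trusted my own measurement and the felt contact instead.
- **Circle fit:** one automatic fit to the lid gave wrong centres, so I read the lid's centre off the picture by eye.

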